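# Make up two sample kits from the bench stock

### The arm

A 6-joint arm with a two-finger parallel gripper is mounted at the origin on the work surface. World frame = base frame: x ahead of the robot, y to its left, z up, the work surface at z = 0. Lengths are in m, angles in degrees, forces in N, time in s.
With the tool pointing down it reaches from about 0.25 to 0.725 m from the base axis. Payload 9.7 kg.
Tool frame: the origin (TCP) lies at the very end of the fingers, on their centre line; the grasp point (between the pads) lies 19 mm behind it; z points along the fingers, y is the line along which they close (so a half turn about z gives the same grasp; the last joint's range is limited). The gripper opens to 85 mm and grips with 20 to 120 N. Pads are 22 mm wide; open, the fingers measure 114 mm over their backs; the gripper's body (76 mm by 85 mm) begins 54 mm behind the grasp point. The pads swing forward as they close: fully open they stand 13 mm farther back than shut.
Start: joints at [72.708, 4.979, 10.078, 95.1, 0, 90], TCP at [0.163, 0.525, 0.231] pointing down, gripper open.
Joint ranges: [-179.16, 179.16], [-48.56, 103.87], [-65.8, 70.77], [-126.05, 130.52], [-82.76, 87.17], [-180, 180]. Speed limits (degrees/s): [127.2, 127.2, 147.25, 180, 180, 180].

### API

Orientations are given as [roll, pitch, yaw] about the fixed x, y, z axes, in that order (R = Rz(yaw) Ry(pitch) Rx(roll)).
In Python, from workcell import bot gives the robot as it stands.
- The arm moves only by the tool step_arm, never from a script. Its argument "targets" is a list of rows, each a list of 3 entries, a list of its own where there are three numbers: the opening, from 0 (shut) to 1 (fully open), then the shift along the world's x, y, z in mm, then the turn, a rotation vector about the world's x, y, z in rad. In form: [[grip, [tx, ty, tz], [wx, wy, wz]], ...]. A call has 1 to 8 rows; each row is the pose to reach, as a shift and turn from the pose commanded when the call began; what a row does not reach only later rows make up. A row lasts 1/10 s, in which the tool goes at most 50 mm and 8.59 degrees, less where a joint would pass 70% of its speed; a pose out of reach is approached as far as the arm can. A call with a gripper value outside its range is refused whole. The fingers move at their own pace and stop on an object; "force" is the grip in N (left out, the last holds). Time passes only in rows, so rows that repeat a pose let the fingers close. It gives the time, the measured TCP pose, the force, the opening and the grip force at its end, in the units of the state.
- bot.get_obs(): the state, without advancing time (a new reading comes with each control period).
- bot.camera(name): name is "scene" or "top" or "wrist"; returns (picture, depth): 400x640x3 uint8, red, green, blue; 400x640 float32, m along the optical axis (not along the pixel's ray), 0 where there is no reading.
- bot.camera_params(name): a dict with "K" (3x3 intrinsics, pixels), "R" (3x3) and "t" (3): a world point X has camera coordinates R X + t. Camera axes: x right, y down, z forward; pixel columns grow to the right and rows downward; lengths in m; the calibration is good to about 2 mm. A picture is of the moment at which its call begins: read the wrist's pose just before it. camera_params takes no time and is no camera call; for the wrist camera it gives the pose at the moment of the call.
- bot.job_done(): hands the job in; it is judged then, once.
The state is a dict: "time": time; "q": joint angles; "qd": joint speeds; "joint_efforts": joint torques, N m; "ee_pos": TCP position; "tcp_rot": TCP orientation; "wrist_force": force on the tool from outside, world axes, zero at the start; "torque": the same for the moment, N m; "opening": finger opening in m; "grasp_force": force on a finger pad.
Only numpy, scipy, OpenCV 4.12 (cv2) and the standard library are available. Lean on these libraries where they do the work, as an engineer would, in place of code of your own. Each camera call takes 0.05 s, during which the arm holds its last target. There are 200 camera calls.

### The job

Make up two kits from the stock in the middle of the bench: the red-capped bottle, the yellow-lidded jar and the steel density cup go into the three-pocket blue tray, the brown bottle with the white cap and the white bottle with the blue cap into the two-pocket green tray. Give each thing a pocket of its own (any pocket of the right tray), standing upright on the pocket's floor and let go. Keep everything upright all the while, and leave the black-capped and green-capped bottles standing where they are.

Things in the scene. Friction and masses are not known exactly. Their poses are not given: they have to be found in the camera images.
- tray_blue: blue kit tray with a row of three square pockets along its x axis; 214 x 74 mm outside, 26 mm high. Each pocket is 66 x 66 mm, open on top; all walls and dividers are 4 mm thick and 26 mm high, the pocket floor is 4 mm above the bench. Fixed to the bench, it does not move. Origin: centre of its underside; x along the row, z up; pocket centres at x = -70, 0 and +70 mm, y = 0.
- tray_green: green kit tray with a row of two square pockets along its x axis; 144 x 74 mm outside, 26 mm high. Each pocket is 66 x 66 mm, open on top; all walls and dividers are 4 mm thick and 26 mm high, the pocket floor is 4 mm above the bench. Fixed to the bench, it does not move. Origin: centre of its underside; x along the row, z up; pocket centres at x = -35 and +35 mm, y = 0.
- bottle_red: pale blue-grey sample bottle with a white label, straight round body 42 mm in diameter up to 64 mm, sloping shoulder, narrower red screw cap 34 mm in diameter, 92 mm tall overall; stands upright and loose on the bench, 75 to 210 g. Origin: centre of its underside; z up along its axis (round, so yaw is of no account).
- jar_yellow: squat white jar with a yellow lid as wide as the jar: body 46 mm in diameter up to 52 mm, lid 48 mm in diameter and 18 mm high, 70 mm tall overall; stands upright and loose on the bench, 90 to 185 g. Origin: centre of its underside; z up along its axis (round).
- cup_steel: plain steel density cup, a bright metal cylinder 42 mm in diameter and 70 mm high with a steel lid 45 mm in diameter and 6 mm thick on top, fast to it, with a tiny dark hole in its middle; 76 mm tall overall; stands upright and loose on the bench, 175 to 350 g. Origin: centre of its underside; z up along its axis (round).
- bottle_amber: brown (amber) bottle with a white label, straight round body 41 mm in diameter up to 63 mm, sloping shoulder, narrower white screw cap 33 mm in diameter, 90 mm tall overall; stands upright and loose on the bench, 75 to 210 g. Origin: centre of its underside; z up along its axis (round, so yaw is of no account).
- bottle_bluecap: white bottle, straight round body 44 mm in diameter up to 60 mm, sloping shoulder, narrower blue screw cap 35 mm in diameter, 86 mm tall overall; stands upright and loose on the bench, 75 to 210 g. Origin: centre of its underside; z up along its axis (round, so yaw is of no account).
- spare_black: white bottle, straight round body 44 mm in diameter up to 60 mm, sloping shoulder, narrower black screw cap 35 mm in diameter, 86 mm tall overall; stands upright and loose on the bench, 75 to 210 g. Origin: centre of its underside; z up along its axis (round, so yaw is of no account). Stays in the stock.
- spare_green: pale blue-grey sample bottle with a white label, straight round body 42 mm in diameter up to 64 mm, sloping shoulder, narrower green screw cap 34 mm in diameter, 92 mm tall overall; stands upright and loose on the bench, 75 to 210 g. Origin: centre of its underside; z up along its axis (round, so yaw is of no account). Stays in the stock.

How it is judged:
By the outcome, as a careful person would: the job done as asked, in the order asked, and still so for the second after the job is handed in, with the robot touching nothing.
It also fails if it takes over 118 s, if anything falls off the work surface, if the arm or the gripper's body presses on something with over 40 N, if the wrist force passes 120 N, or if a joint passes its speed limit or range.

## Working session

There is one attempt and no reset: what is moved stays moved. The work goes in short steps, Python scripts to look and compute and a tool call to move; the robot and the scene stay as the last step left them, time stands still between calls to the robot, and variables do not carry over. Pictures are saved under pics/ and viewed, at most 14 in all, crops included, and the job is handed in when it is done.

Besides the shell and the picture viewer there is one more tool, called after ">>>" as a command line: name --argument value ..., lists and objects as JSON in quotes. step_arm: Moves the arm, as the interface text tells. Its arguments: {"type":"object","properties":{"targets":{"type":"array","items":{"type":"array"}},"force":{"type":"number"}},"required":["targets"]}

```bash
mkdir -p pics; python3 - <<'E'
from workcell import bot
import cv2,numpy as np
for n in("top","scene"):
    p,d=bot.camera(n); c=bot.camera_params(n)
    cv2.imwrite(f"pics/{n}1.png",p[:,:,::-1]); np.savez(f"{n}1.npz",p=p,d=d,**c)
    print(n,np.round(c["K"],1).tolist(),np.round(c["R"],3).tolist(),np.round(c["t"],3))
o=bot.get_obs();print(o)
E
```

```text
top [[438.3, 0.0, 318.3], [0.0, 438.3, 197.2], [0.0, 0.0, 1.0]] [[-0.03, -1.0, -0.003], [-0.996, 0.03, -0.082], [0.082, 0.001, -0.997]] [0.025 0.548 0.849]
scene [[436.7, 0.0, 322.1], [0.0, 436.7, 204.3], [0.0, 0.0, 1.0]] [[0.744, 0.668, -0.017], [0.478, -0.55, -0.685], [-0.467, 0.502, -0.728]] [-0.416 -0.22   1.145]
{'time': 0.1, 'q': array([7.27094341e+01, 5.00883889e+00, 1.00404296e+01, 9.50999564e+01,
       6.85448617e-04, 9.00011873e+01]), 'qd': array([-0.05089764, -0.04815269,  0.07913085, -0.04597932, -0.06956598,
        0.09859158]), 'joint_efforts': array([ 1.06749158e-03, -5.21560585e+01,  4.65651655e+01,  1.60235079e-02,
        4.63880906e-05,  2.63646632e-05]), 'ee_pos': array([0.16340734, 0.52495646, 0.23065828]), 'tcp_rot': array([-1.79931634e+02, -6.84031405e-04,  1.62708246e+02]), 'wrist_force': array([-0.3671022 ,  0.27794677, -0.11879496]), 'torque': array([0.00189996, 0.03764957, 0.00705446]), 'grasp_force': 0.0, 'opening': 0.08541871404543433}
```

View pics/top1.png

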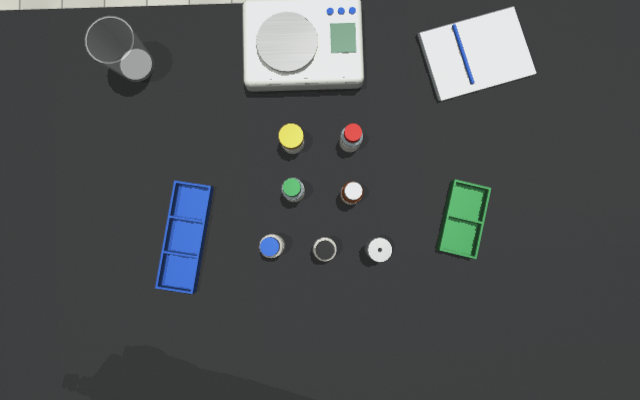

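View pics/scene1.png

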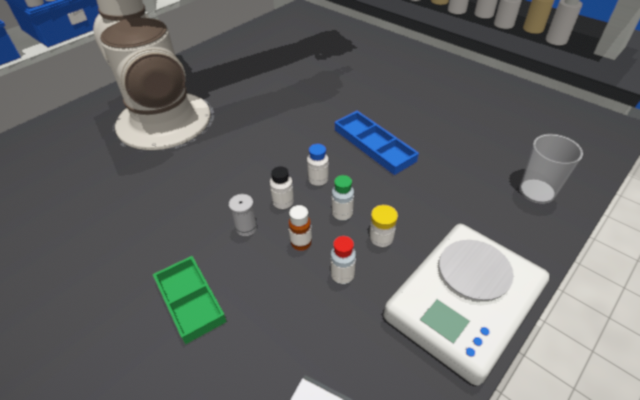

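The top view shows the caps: yellow (291,136), red (353,132), green (292,187), white/amber (353,191), blue (270,247), black (325,250), steel (380,250). The blue tray is at about (184,237) and the green tray at about (465,219). I'll enlarge both pictures for accuracy.

```bash
python3 - <<'E'
import cv2
a=cv2.imread("pics/top1.png");b=cv2.imread("pics/scene1.png")
cv2.imwrite("pics/top1c.png",cv2.resize(a[115:300,145:505],None,fx=2.2,fy=2.2,interpolation=cv2.INTER_CUBIC))
cv2.imwrite("pics/scene1c.png",cv2.resize(b[105:345,145:435],None,fx=2.5,fy=2.5,interpolation=cv2.INTER_CUBIC))
E
```

```text
(no output)
```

View pics/top1c.png

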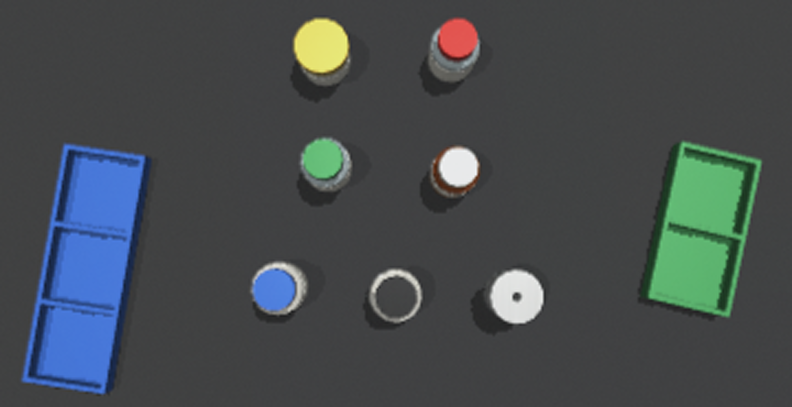

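View pics/scene1c.png

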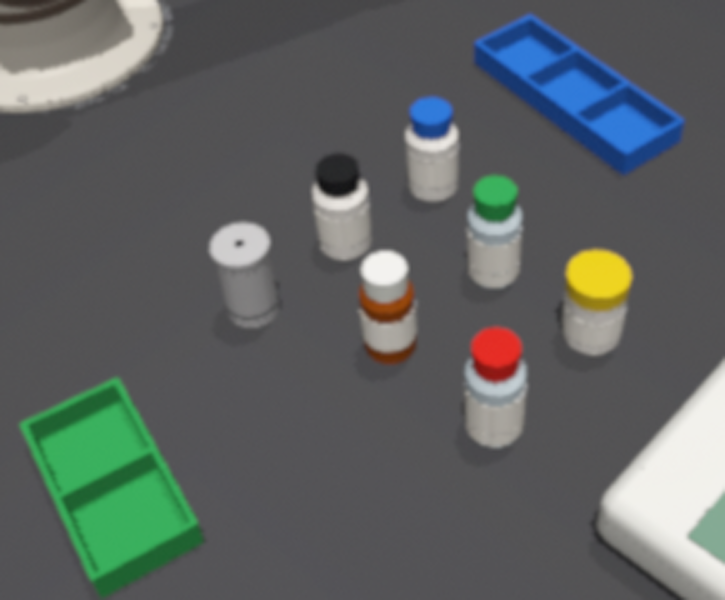

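The crops show all seven cap tops and the tray rim corners clearly, so I'll triangulate them from these two views.

```bash
cat > tri.py <<'E'
import numpy as np,cv2
T=np.load("top1.npz");S=np.load("scene1.npz")
P=[c["K"]@np.c_[c["R"],c["t"]] for c in(T,S)]
def unc(p,s,o): return (np.array(p,float)+.5)/s-.5+o
def tri(a,b):
    a=unc(a,2.2,(145,115));b=unc(b,2.5,(145,105))
    X=cv2.triangulatePoints(P[0],P[1],a,b)[:,0];X=X[:3]/X[3]
    e=max(np.hypot(*((p@np.r_[X,1])[:2]/(p@np.r_[X,1])[2]-q)) for p,q in zip(P,(a,b)))
    z=T["d"][int(round(a[1])),int(round(a[0]))]   # depth check
    r=T["R"].T@(np.linalg.inv(T["K"])@[a[0],a[1],1]*z-T["t"])
    return X,e,r
E
python3 - <<'E'
from tri import *
A=dict(yellow=((321,46),(598,275)),red=((458,38),(497,349)),green=((323,159),(495,194)),amber=((458,167),(385,269)),blue=((274,290),(431,112)),black=((395,296),(338,171)),steel=((517,296),(240,244)),
b1=((66,144),(683,122)),b2=((148,156),(625,155)),b3=((106,393),(475,43)),b4=((23,381),(530,14)),
g1=((682,141),(200,525)),g2=((761,159),(102,574)),g3=((729,317),(20,426)),g4=((642,298),(118,379)))
R={}
for k,v in A.items():
    X,e,r=tri(*v);R[k]=X;print(k,np.round(X*1e3,1),round(e,2),np.round(r*1e3,1))
for t in"bg":
    c=[R[t+str(i)] for i in range(1,5)];m=np.mean(c,0);l=(c[0]+c[1]-c[2]-c[3])/2
    print(t,np.round(m*1e3,1),np.degrees(np.arctan2(l[1],l[0])),np.linalg.norm(l),np.linalg.norm(c[0]+c[3]-c[1]-c[2])/2)
E
```

```text
yellow [664.2  58.2  67. ] 0.04 [663.3  58.   71.2]
red [662.9 -58.7  89.1] 0.21 [661.4 -58.6  94.2]
green [563.4  57.8  87.7] 0.05 [563.2  57.6  89.5]
amber [553.4 -55.   87.6] 0.13 [553.  -54.9  91.1]
blue [455.6 101.7  83.9] 0.2 [455.4 101.3  85.3]
black [447.2   0.7  81.6] 0.1 [447.5   0.9  86.7]
steel [ 444.1 -101.7   75.6] 0.04 [ 444.1 -101.8   75. ]
b1 [590.8 294.1  24.6] 0.01 [594.2 302.5  -0.9]
b2 [577.9 219.8  26.8] 0.36 [580.6 226.   -0.6]
b3 [368.2 259.4  25.9] 0.48 [366.9 260.2  21. ]
b4 [380.6 331.8  27.8] 0.16 [380.  332.9  24.5]
g1 [ 577.4 -262.8   24.3] 0.51 [ 579.8 -271.3   -0.7]
g2 [ 559.4 -329.3   30.4] 1.7 [ 560.9 -344.1   -1.8]
g3 [ 417.8 -297.1   22.8] 0.01 [ 4.163e+02 -3.051e+02  1.000e-01]
g4 [ 435.7 -222.8   19.5] 1.0 [ 435.8 -227.    -2.1]
b [479.4 276.3  26.3] -10.44054249326199 0.21354293991792056 0.07441938899561572
g [ 497.6 -278.    24.3] -14.297742962742552 0.14631464600528749 0.0727807476417107
```

Heights agree with the listed ones, and the tray sizes come out right.

| Tray | Centre (mm) | Yaw | Pocket centres (mm) |
|---|---|---|---|
| Blue | (479, 276) | −10.4° | (548,264), (479,276), (410,289) |
| Green | (498, −278) | −14.3° | (531.5,−286.5), (464,−269.5) |

A tool yaw of about 169° closes the fingers across the tray row. I'll start with the move towards the red bottle.

>>> step_arm --targets '[[1,[20,-23,0],[0,0,0.015]],[1,[50,-58,0],[0,0,0.03]],[1,[82,-95,0],[0,0,0.045]],[1,[114,-132,0],[0,0,0.06]],[1,[146,-170,0],[0,0,0.075]],[1,[178,-207,0],[0,0,0.09]],[1,[210,-245,0],[0,0,0.105]],[1,[240,-280,0],[0,0,0.12]]]' --force 40

```text
time: 0.9
ee_pos: [0.4044, 0.2432, 0.2312]
tcp_rot: [-180.0, 0.0, 169.6]
wrist_force: [0.4, 1.3, -0.1]
opening: 0.0854
grasp_force: 0.0
```

```bash
python3 -c "
from workcell import bot
o=bot.get_obs();print(o['time'],o['q'].round(1),o['ee_pos'].round(4),o['tcp_rot'].round(1))"
```

```text
0.9 [31.  -5.7 -0.5 95.1 -0.  41.4] [0.4044 0.2432 0.2312] [-180.     0.   169.6]
```

>>> step_arm --targets '[[1,[32,-38,0],[0,0,0]],[1,[64,-76,0],[0,0,0]],[1,[97,-114,0],[0,0,0]],[1,[130,-153,0],[0,0,0]],[1,[164,-192,0],[0,0,0]],[1,[198,-231,0],[0,0,0]],[1,[232,-270,0],[0,0,-1e-09]],[1,[258,-302,0],[0,0,0]]]'

```text
time: 1.7
ee_pos: [0.6625, -0.0587, 0.2307]
tcp_rot: [180.0, -0.0, 169.6]
wrist_force: [1.5, 0.6, 1.1]
opening: 0.0852
grasp_force: 0.0
```

>>> step_arm --targets '[[1,[0,0,-15],[0,0,0]],[1,[0,0,-45],[0,0,0]],[1,[0,0,-80],[0,0,0]],[1,[0,0,-115],[0,0,0]],[1,[0,0,-145],[0,0,0]],[1,[0,0,-170],[0,0,0]],[1,[0,0,-190],[0,0,0]],[1,[0,0,-205],[0,0,0]]]'

```text
time: 2.5
ee_pos: [0.6606, -0.0568, 0.0241]
tcp_rot: [-180.0, -0.1, 169.6]
wrist_force: [-0.3, -0.4, 0.7]
opening: 0.0853
grasp_force: 0.0
```

```bash
python3 - <<'E'
from workcell import bot
import cv2
o=bot.get_obs();print(o['time'],o['ee_pos'].round(4),o['wrist_force'].round(1))
p,d=bot.camera("wrist");cv2.imwrite("pics/w1.png",p[:,:,::-1])
E
```

```text
2.5 [ 0.6606 -0.0568  0.0241] [-0.3 -0.4  0.7]
```

View pics/w1.png

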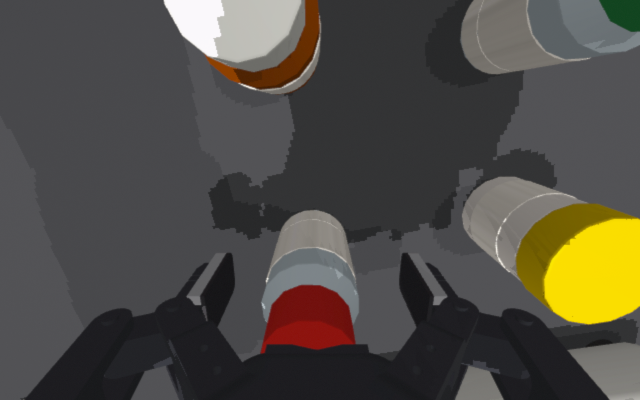

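The bottle (columns 262–358) stands centred between the pads (232–402). I'll close the gripper.

>>> step_arm --targets '[[0.3,[0,0,0],[0,0,0]],[0.3,[0,0,0],[0,0,0]],[0.3,[0,0,0],[0,0,0]],[0.3,[0,0,0],[0,0,0]],[0.3,[0,0,0],[0,0,0]],[0.3,[0,0,0],[0,0,0]],[0.3,[0,0,0],[0,0,0]],[0.3,[0,0,0],[0,0,0]]]'

```text
time: 3.35
ee_pos: [0.6624, -0.057, 0.028]
tcp_rot: [180.0, 0.2, 169.6]
wrist_force: [0.4, -0.0, 5.8]
opening: 0.0412
grasp_force: 40.6
```

>>> step_arm --targets '[[0.3,[0,0,8],[0,0,0]],[0.3,[0,0,22],[0,0,0]],[0.3,[0,0,42],[0,0,0]],[0.3,[0,0,62],[0,0,0]],[0.3,[0,0,82],[0,0,0]],[0.3,[0,0,102],[0,0,0]],[0.3,[0,0,116],[0,0,0]],[0.3,[0,0,124],[0,0,0]]]'

```text
time: 4.15
ee_pos: [0.6619, -0.0569, 0.1524]
tcp_rot: [180.0, 0.1, 169.6]
wrist_force: [0.1, -0.5, -2.2]
opening: 0.041
grasp_force: 40.6
```

>>> step_arm --targets '[[0.3,[-3,8,0],[0,0,0]],[0.3,[-8,24,0],[0,0,0]],[0.3,[-16,46,0],[0,0,0]],[0.3,[-25,70,0],[0,0,0]],[0.3,[-33,94,0],[0,0,0]],[0.3,[-42,118,0],[0,0,0]],[0.3,[-50,142,0],[0,0,0]],[0.3,[-58,166,0],[0,0,0]]]'

```text
time: 4.95
ee_pos: [0.6018, 0.1112, 0.149]
tcp_rot: [-180.0, -0.1, 169.6]
wrist_force: [0.3, 0.1, -1.1]
opening: 0.0414
grasp_force: 40.6
```

>>> step_arm --targets '[[0.3,[-9,25,0],[0,0,0]],[0.3,[-18,50,0],[0,0,0]],[0.3,[-26,75,0],[0,0,0]],[0.3,[-35,100,0],[0,0,0]],[0.3,[-43,123,0],[0,0,0]],[0.3,[-50,141,0],[0,0,0]],[0.3,[-54,152,0],[0,0,0]],[0.3,[-56,156,0],[0,0,0]]]'

```text
time: 5.75
ee_pos: [0.5462, 0.2664, 0.1495]
tcp_rot: [-180.0, -0.1, 169.7]
wrist_force: [-0.5, 0.1, -1.8]
opening: 0.0414
grasp_force: 40.6
```

>>> step_arm --targets '[[0.3,[0,0,-6],[0,0,0]],[0.3,[0,0,-20],[0,0,0]],[0.3,[0,0,-38],[0,0,0]],[0.3,[0,0,-56],[0,0,0]],[0.3,[0,0,-74],[0,0,0]],[0.3,[0,0,-84],[0,0,0]],[0.3,[0,0,-90],[0,0,0]],[0.3,[0,0,-90],[0,0,0]]]'

```text
time: 6.55
ee_pos: [0.5472, 0.2645, 0.0593]
tcp_rot: [-180.0, -0.1, 169.6]
wrist_force: [-0.3, 0.0, -1.0]
opening: 0.0413
grasp_force: 40.6
```

```bash
python3 - <<'E'
from workcell import bot
import cv2
o=bot.get_obs();print(o['time'],o['ee_pos'].round(4),o['wrist_force'].round(1))
p,d=bot.camera("wrist");cv2.imwrite("pics/w2.png",p[:,:,::-1])
p,d=bot.camera("scene");cv2.imwrite("pics/s2.png",cv2.resize(p[60:240,250:490,::-1],None,fx=2.5,fy=2.5))
E
```

```text
6.55 [0.5472 0.2645 0.0593] [-0.3  0.  -1. ]
```

View pics/w2.png

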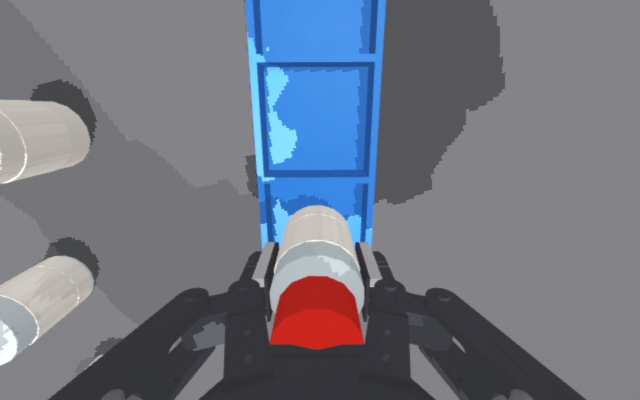

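The bottle is centred across the tray (columns 262–372) and square to it. I'll lower it, with about 30 mm to go.

>>> step_arm --targets '[[0.3,[0,0,-8],[0,0,0]],[0.3,[0,0,-16],[0,0,0]],[0.3,[0,0,-22],[0,0,0]],[0.3,[0,0,-26],[0,0,0]],[0.3,[0,0,-28],[0,0,0]],[0.3,[0,0,-29],[0,0,0]],[0.3,[0,0,-30],[0,0,0]],[0.3,[0,0,-30],[0,0,0]]]'

```text
time: 7.45
ee_pos: [0.5474, 0.2651, 0.032]
tcp_rot: [180.0, 0.0, 169.6]
wrist_force: [-6.4, -2.7, 10.4]
opening: 0.0408
grasp_force: 41.6
```

>>> step_arm --targets '[[0.3,[0,0,1],[0,0,0]],[0.3,[0,0,1],[0,0,0]],[0.55,[0,0,1],[0,0,0]],[0.6,[0,0,1],[0,0,0]],[0.7,[0,0,1],[0,0,0]],[0.7,[0,0,1],[0,0,0]],[0.7,[0,0,1],[0,0,0]],[0.7,[0,0,1],[0,0,0]]]'

```text
time: 8.25
ee_pos: [0.5475, 0.2651, 0.0312]
tcp_rot: [-180.0, -0.0, 169.6]
wrist_force: [-0.1, 0.3, -0.7]
opening: 0.0601
grasp_force: 0.0
```

```bash
cat > snap.py <<'E'
import sys,cv2
from workcell import bot
o=bot.get_obs();print(o['time'],o['ee_pos'].round(4),o['wrist_force'].round(1),o['opening'])
p,d=bot.camera(sys.argv[1]);x,y,X,Y=map(int,sys.argv[3:7])
f=min(800/(X-x),600/(Y-y),3)
cv2.imwrite("pics/"+sys.argv[2],cv2.resize(p[y:Y,x:X,::-1],None,fx=f,fy=f,interpolation=cv2.INTER_CUBIC))
E
python3 snap.py wrist w3.png 0 0 640 400
```

```text
8.25 [0.5475 0.2651 0.0312] [-0.1  0.3 -0.7] 0.06011221973548599
```

View pics/w3.png

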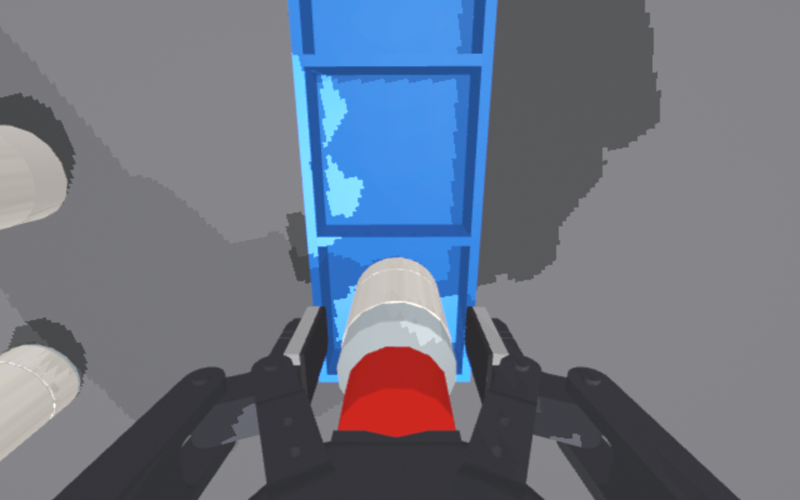

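The bottle stands upright in its pocket, released. Next is the jar.

>>> step_arm --targets '[[0.7,[0,0,8],[0,0,0]],[0.7,[0,0,24],[0,0,0]],[0.7,[0,0,48],[0,0,0]],[0.7,[0,0,75],[0,0,0]],[0.7,[0,0,100],[0,0,0]],[0.7,[0,0,118],[0,0,0]],[0.7,[0,0,127],[0,0,0]],[0.7,[0,0,130],[0,0,0]]]'

```text
time: 9.1
ee_pos: [0.5479, 0.2654, 0.1631]
tcp_rot: [179.9, 0.1, 169.6]
wrist_force: [-0.3, 0.5, -1.3]
opening: 0.0599
grasp_force: 0.0
```

>>> step_arm --targets '[[1,[8,-14,0],[0,0,0]],[1,[24,-42,0],[0,0,0]],[1,[42,-75,0],[0,0,0]],[1,[61,-108,0],[0,0,0]],[1,[80,-142,0],[0,0,0]],[1,[98,-173,0],[0,0,0]],[1,[111,-196,0],[0,0,0]],[1,[116,-205.5,0],[0,0,0]]]'

```text
time: 9.9
ee_pos: [0.664, 0.0564, 0.1596]
tcp_rot: [-179.9, -0.1, 169.4]
wrist_force: [-0.6, 0.3, 0.0]
opening: 0.0854
grasp_force: 0.0
```

>>> step_arm --targets '[[1,[0,0,-10],[0,0,0]],[1,[0,0,-30],[0,0,0]],[1,[0,0,-55],[0,0,0]],[1,[0,0,-80],[0,0,0]],[1,[0,0,-102],[0,0,0]],[1,[0,0,-115],[0,0,0]],[1,[0,0,-121],[0,0,0]],[1,[0,0,-121],[0,0,0]]]'

```text
time: 10.7
ee_pos: [0.6629, 0.0601, 0.0397]
tcp_rot: [-180.0, -0.1, 169.6]
wrist_force: [0.9, -0.0, 0.1]
opening: 0.0851
grasp_force: 0.0
```

```bash
python3 snap.py wrist w4.png 0 0 640 400
```

```text
10.7 [0.6629 0.0601 0.0397] [ 0.9 -0.   0.1] 0.08514313986110066
```

View pics/w4.png

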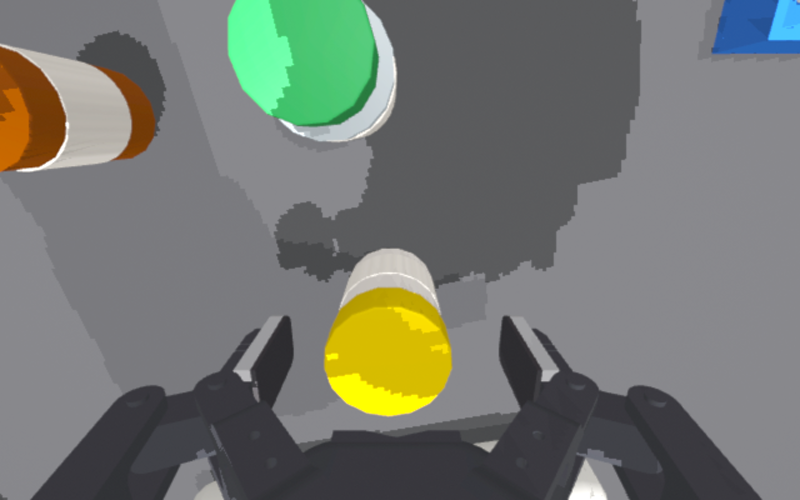

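The lid is near the middle of the pads (388 against 396). I'll close and lift.

>>> step_arm --targets '[[0.35,[0,0,0],[0,0,0]],[0.35,[0,0,0],[0,0,0]],[0.35,[0,0,0],[0,0,0]],[0.35,[0,0,0],[0,0,0]],[0.35,[0,0,0],[0,0,0]],[0.35,[0,0,0],[0,0,0]],[0.35,[0,0,0],[0,0,0]]]'

```text
time: 11.45
ee_pos: [0.6641, 0.0596, 0.0414]
tcp_rot: [180.0, 0.1, 169.6]
wrist_force: [0.0, -1.0, 5.1]
opening: 0.0469
grasp_force: 40.6
```

>>> step_arm --targets '[[0.35,[0,0,8],[0,0,0]],[0.35,[0,0,22],[0,0,0]],[0.35,[0,0,42],[0,0,0]],[0.35,[0,0,62],[0,0,0]],[0.35,[0,0,82],[0,0,0]],[0.35,[0,0,102],[0,0,0]],[0.35,[0,0,116],[0,0,0]],[0.35,[0,0,124],[0,0,0]]]'

```text
time: 12.25
ee_pos: [0.6639, 0.0597, 0.1663]
tcp_rot: [180.0, 0.1, 169.6]
wrist_force: [0.9, -0.4, -0.7]
opening: 0.047
grasp_force: 41.2
```

>>> step_arm --targets '[[0.35,[-5,6,0],[0,0,0]],[0.35,[-15,18,0],[0,0,0]],[0.35,[-29,34,0],[0,0,0]],[0.35,[-43,51,0],[0,0,0]],[0.35,[-57,68,0],[0,0,0]],[0.35,[-71,85,0],[0,0,0]],[0.35,[-85,102,0],[0,0,0]],[0.35,[-99,118,0],[0,0,0]]]'

```text
time: 13.05
ee_pos: [0.5624, 0.179, 0.1631]
tcp_rot: [-180.0, -0.1, 169.6]
wrist_force: [0.3, -0.1, -1.6]
opening: 0.0469
grasp_force: 41.2
```

>>> step_arm --targets '[[0.35,[-14,17,0],[0,0,0]],[0.35,[-28,34,0],[0,0,0]],[0.35,[-42,50,0],[0,0,0]],[0.35,[-56,66,0],[0,0,0]],[0.35,[-68,80,0],[0,0,0]],[0.35,[-77,91,0],[0,0,0]],[0.35,[-83,98,0],[0,0,0]],[0.35,[-85.5,100,0],[0,0,0]]]'

```text
time: 13.85
ee_pos: [0.4781, 0.2783, 0.1639]
tcp_rot: [-180.0, -0.0, 169.6]
wrist_force: [0.3, -0.2, -1.0]
opening: 0.047
grasp_force: 41.2
```

>>> step_arm --targets '[[0.35,[0,0,-6],[0,0,0]],[0.35,[0,0,-20],[0,0,0]],[0.35,[0,0,-38],[0,0,0]],[0.35,[0,0,-56],[0,0,0]],[0.35,[0,0,-74],[0,0,0]],[0.35,[0,0,-84],[0,0,0]],[0.35,[0,0,-90],[0,0,0]],[0.35,[0,0,-90],[0,0,0]]]'

```text
time: 14.65
ee_pos: [0.4788, 0.2772, 0.0734]
tcp_rot: [-179.9, -0.1, 169.6]
wrist_force: [-0.6, -0.1, -2.3]
opening: 0.0465
grasp_force: 41.2
```

```bash
python3 snap.py wrist w5.png 0 0 640 400
```

```text
14.65 [0.4788 0.2772 0.0734] [-0.6 -0.1 -2.3] 0.04649562715294346
```

View pics/w5.png

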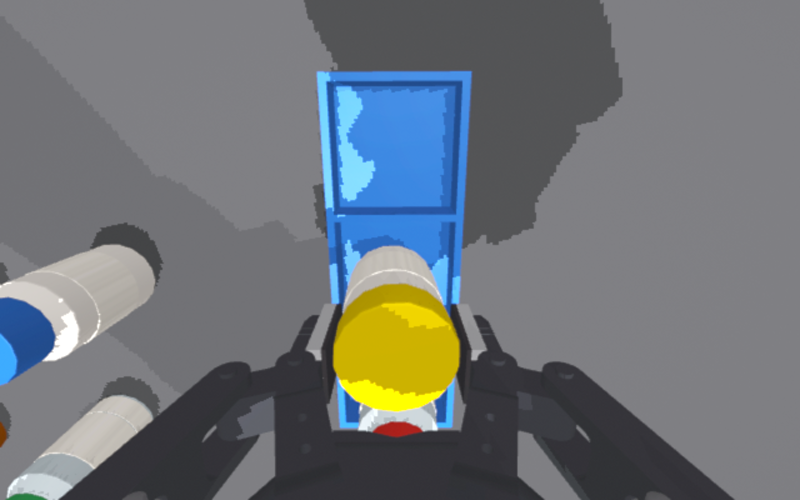

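The jar is centred over the middle pocket and the red bottle stands behind it. I'll lower and release.

>>> step_arm --targets '[[0.35,[0,0,-8],[0,0,0]],[0.35,[0,0,-16],[0,0,0]],[0.35,[0,0,-22],[0,0,0]],[0.35,[0,0,-26],[0,0,0]],[0.35,[0,0,-28],[0,0,0]],[0.35,[0,0,-29],[0,0,0]],[0.35,[0,0,-29.5],[0,0,0]],[0.35,[0,0,-29.5],[0,0,0]]]'

```text
time: 15.5
ee_pos: [0.4792, 0.2775, 0.0454]
tcp_rot: [180.0, 0.0, 169.6]
wrist_force: [-0.9, -3.1, 4.1]
opening: 0.0465
grasp_force: 41.7
```

>>> step_arm --targets '[[0.35,[0,0,0],[0,0,0]],[0.55,[0,0,0],[0,0,0]],[0.62,[0,0,0],[0,0,0]],[0.72,[0,0,0],[0,0,0]],[0.72,[0,0,0],[0,0,0]],[0.72,[0,0,0],[0,0,0]],[0.72,[0,0,0],[0,0,0]]]'

```text
time: 16.2
ee_pos: [0.4789, 0.2777, 0.0447]
tcp_rot: [180.0, -0.0, 169.6]
wrist_force: [-0.2, -0.1, 0.4]
opening: 0.0614
grasp_force: 0.0
```

>>> step_arm --targets '[[0.72,[0,0,8],[0,0,0]],[0.72,[0,0,24],[0,0,0]],[0.72,[0,0,48],[0,0,0]],[0.72,[0,0,75],[0,0,0]],[0.72,[0,0,100],[0,0,0]],[0.72,[0,0,115],[0,0,0]],[0.72,[0,0,122],[0,0,0]],[0.72,[0,0,124.5],[0,0,0]]]'

```text
time: 17.0
ee_pos: [0.4791, 0.2777, 0.1696]
tcp_rot: [180.0, 0.0, 169.6]
wrist_force: [-0.5, -0.1, -0.5]
opening: 0.0617
grasp_force: 0.0
```

>>> step_arm --targets '[[1,[-1,-10,0],[0,0,0]],[1,[-3,-32,0],[0,0,0]],[1,[-5,-60,0],[0,0,0]],[1,[-8,-88,0],[0,0,0]],[1,[-11,-116,0],[0,0,0]],[1,[-13,-144,0],[0,0,0]],[1,[-16,-172,0],[0,0,0]],[1,[-18,-200,0],[0,0,0]]]'

```text
time: 17.8
ee_pos: [0.4599, 0.076, 0.168]
tcp_rot: [-180.0, -0.1, 169.6]
wrist_force: [1.2, 0.2, -0.6]
opening: 0.0851
grasp_force: 0.0
```

>>> step_arm --targets '[[1,[-3,-28,0],[0,0,0]],[1,[-6,-56,0],[0,0,0]],[1,[-8,-84,0],[0,0,0]],[1,[-11,-112,0],[0,0,0]],[1,[-13,-138,0],[0,0,0]],[1,[-15,-160,0],[0,0,0]],[1,[-17,-173,0],[0,0,0]],[1,[-17.5,-178,0],[0,0,0]]]'

```text
time: 18.6
ee_pos: [0.4427, -0.1014, 0.1685]
tcp_rot: [-180.0, -0.1, 169.5]
wrist_force: [-0.5, -0.7, 0.1]
opening: 0.0854
grasp_force: 0.0
```

>>> step_arm --targets '[[1,[0,0,-10],[0,0,0]],[1,[0,0,-32],[0,0,0]],[1,[0,0,-60],[0,0,0]],[1,[0,0,-88],[0,0,0]],[1,[0,0,-114],[0,0,0]],[1,[0,0,-132],[0,0,0]],[1,[0,0,-141],[0,0,0]],[1,[0,0,-143],[0,0,0]]]'

```text
time: 19.4
ee_pos: [0.4428, -0.0995, 0.025]
tcp_rot: [180.0, -0.1, 169.6]
wrist_force: [-0.5, 0.2, 0.2]
opening: 0.0856
grasp_force: 0.0
```

```bash
python3 snap.py wrist w6.png 0 0 640 400
```

```text
19.4 [ 0.4428 -0.0995  0.025 ] [-0.5  0.2  0.2] 0.08562810459072337
```

View pics/w6.png

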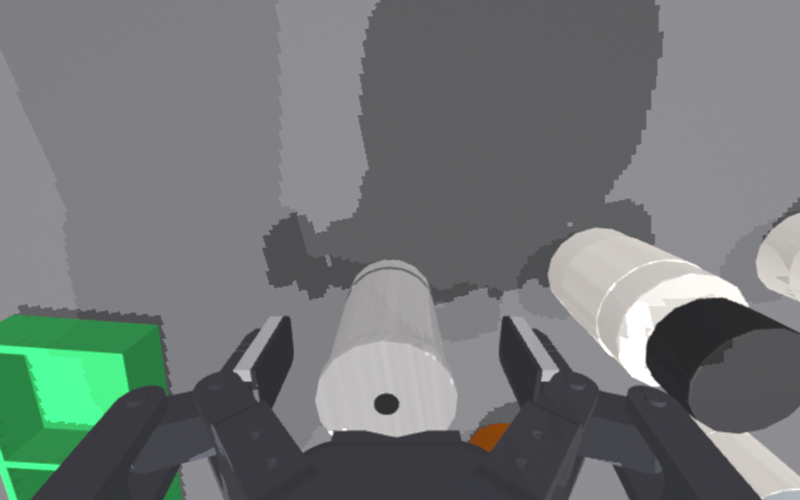

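The cup is near centre (387 against 396). I'll close more firmly because it is heavier.

>>> step_arm --targets '[[0.3,[0,0,0],[0,0,0]],[0.3,[0,0,0],[0,0,0]],[0.3,[0,0,0],[0,0,0]],[0.3,[0,0,0],[0,0,0]],[0.3,[0,0,0],[0,0,0]],[0.3,[0,0,0],[0,0,0]],[0.3,[0,0,0],[0,0,0]],[0.3,[0,0,0],[0,0,0]]]' --force 60

```text
time: 20.25
ee_pos: [0.4441, -0.1006, 0.0273]
tcp_rot: [-180.0, 0.1, 169.6]
wrist_force: [-0.2, -0.7, 5.1]
opening: 0.041
grasp_force: 60.3
```

>>> step_arm --targets '[[0.3,[0,0,8],[0,0,0]],[0.3,[0,0,22],[0,0,0]],[0.3,[0,0,42],[0,0,0]],[0.3,[0,0,62],[0,0,0]],[0.3,[0,0,82],[0,0,0]],[0.3,[0,0,102],[0,0,0]],[0.3,[0,0,116],[0,0,0]],[0.3,[0,0,124],[0,0,0]]]'

```text
time: 21.05
ee_pos: [0.4439, -0.1004, 0.152]
tcp_rot: [-180.0, 0.1, 169.6]
wrist_force: [0.4, -0.1, -3.1]
opening: 0.0411
grasp_force: 60.8
```

>>> step_arm --targets '[[0.3,[-1,8,0],[0,0,0]],[0.3,[-2,26,0],[0,0,0]],[0.3,[-5,54,0],[0,0,0]],[0.3,[-7,84,0],[0,0,0]],[0.3,[-10,114,0],[0,0,0]],[0.3,[-12,144,0],[0,0,0]],[0.3,[-15,174,0],[0,0,0]],[0.3,[-17,204,0],[0,0,0]]]'

```text
time: 21.85
ee_pos: [0.4254, 0.1051, 0.1493]
tcp_rot: [-180.0, -0.1, 169.6]
wrist_force: [1.3, -0.7, -2.2]
opening: 0.0408
grasp_force: 61.0
```

>>> step_arm --targets '[[0.3,[-3,30,0],[0,0,0]],[0.3,[-5,60,0],[0,0,0]],[0.3,[-8,90,0],[0,0,0]],[0.3,[-10,118,0],[0,0,0]],[0.3,[-13,146,0],[0,0,0]],[0.3,[-15,168,0],[0,0,0]],[0.3,[-16,182,0],[0,0,0]],[0.3,[-16.5,187,0],[0,0,0]]]'

```text
time: 22.65
ee_pos: [0.4093, 0.2916, 0.1494]
tcp_rot: [-179.9, -0.1, 169.7]
wrist_force: [-0.3, -0.3, -2.4]
opening: 0.0409
grasp_force: 61.0
```

>>> step_arm --targets '[[0.3,[0,0,-6],[0,0,0]],[0.3,[0,0,-20],[0,0,0]],[0.3,[0,0,-38],[0,0,0]],[0.3,[0,0,-56],[0,0,0]],[0.3,[0,0,-74],[0,0,0]],[0.3,[0,0,-84],[0,0,0]],[0.3,[0,0,-90],[0,0,0]],[0.3,[0,0,-90],[0,0,0]]]'

```text
time: 23.45
ee_pos: [0.4097, 0.29, 0.0595]
tcp_rot: [-180.0, -0.0, 169.5]
wrist_force: [0.4, -0.4, -0.9]
opening: 0.0409
grasp_force: 61.0
```

```bash
python3 snap.py wrist w7.png 0 0 640 400
```

```text
23.45 [0.4097 0.29   0.0595] [ 0.4 -0.4 -0.9] 0.040936480571183854
```

View pics/w7.png

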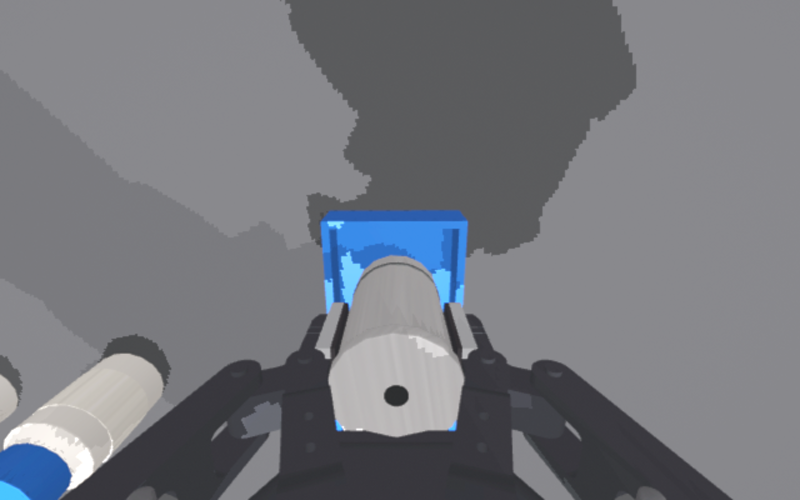

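The cup is centred over the near pocket. I'll lower and release it.

>>> step_arm --targets '[[0.3,[0,0,-8],[0,0,0]],[0.3,[0,0,-16],[0,0,0]],[0.3,[0,0,-22],[0,0,0]],[0.3,[0,0,-26],[0,0,0]],[0.3,[0,0,-28],[0,0,0]],[0.3,[0,0,-29],[0,0,0]],[0.3,[0,0,-29.5],[0,0,0]],[0.3,[0,0,-29.5],[0,0,0]]]'

```text
time: 24.3
ee_pos: [0.41, 0.2907, 0.0313]
tcp_rot: [180.0, 0.0, 169.6]
wrist_force: [-1.5, -1.6, 3.1]
opening: 0.0406
grasp_force: 61.2
```

>>> step_arm --targets '[[0.3,[0,0,0],[0,0,0]],[0.52,[0,0,0],[0,0,0]],[0.6,[0,0,0],[0,0,0]],[0.7,[0,0,0],[0,0,0]],[0.7,[0,0,0],[0,0,0]],[0.7,[0,0,0],[0,0,0]],[0.7,[0,0,0],[0,0,0]]]' --force 40

```text
time: 25.0
ee_pos: [0.41, 0.2906, 0.0307]
tcp_rot: [-180.0, 0.0, 169.6]
wrist_force: [0.5, 0.0, -0.2]
opening: 0.0595
grasp_force: 0.0
```

>>> step_arm --targets '[[0.7,[0,0,8],[0,0,0]],[0.7,[0,0,24],[0,0,0]],[0.7,[0,0,48],[0,0,0]],[0.7,[0,0,75],[0,0,0]],[0.7,[0,0,100],[0,0,0]],[0.7,[0,0,118],[0,0,0]],[0.7,[0,0,127],[0,0,0]],[0.7,[0,0,129.5],[0,0,0]]]'

```text
time: 25.8
ee_pos: [0.4103, 0.2909, 0.1614]
tcp_rot: [179.9, 0.1, 169.6]
wrist_force: [0.1, 0.9, -0.3]
opening: 0.06
grasp_force: 0.0
```

Next is the amber bottle, turning to the green tray's yaw on the way.

>>> step_arm --targets '[[1,[4,-10,0],[0,0,0]],[1,[13,-32,0],[0,0,-0.01]],[1,[24,-58,0],[0,0,-0.02]],[1,[35,-84,0],[0,0,-0.03]],[1,[46,-110,0],[0,0,-0.04]],[1,[57,-136,0],[0,0,-0.05]],[1,[67,-162,0],[0,0,-0.06]],[1,[78,-188,0],[0,0,-0.068]]]'

```text
time: 26.6
ee_pos: [0.4877, 0.1007, 0.159]
tcp_rot: [-179.9, -0.1, 165.7]
wrist_force: [0.0, 0.3, 0.0]
opening: 0.0853
grasp_force: 0.0
```

>>> step_arm --targets '[[1,[11,-26,0],[0,0,0]],[1,[22,-52,0],[0,0,0]],[1,[32,-78,0],[0,0,0]],[1,[43,-103,0],[0,0,0]],[1,[53,-127,0],[0,0,0]],[1,[60,-145,0],[0,0,0]],[1,[64,-154,0],[0,0,0]],[1,[65,-156,0],[0,0,0]]]'

```text
time: 27.4
ee_pos: [0.5527, -0.0545, 0.1592]
tcp_rot: [-180.0, -0.1, 165.6]
wrist_force: [0.8, 0.5, 0.7]
opening: 0.0854
grasp_force: 0.0
```

>>> step_arm --targets '[[1,[0,0,-10],[0,0,0]],[1,[0,0,-30],[0,0,0]],[1,[0,0,-56],[0,0,0]],[1,[0,0,-82],[0,0,0]],[1,[0,0,-106],[0,0,0]],[1,[0,0,-124],[0,0,0]],[1,[0,0,-132],[0,0,0]],[1,[0,0,-134],[0,0,0]]]'

```text
time: 28.2
ee_pos: [0.5521, -0.0526, 0.0251]
tcp_rot: [-180.0, -0.1, 165.7]
wrist_force: [0.3, -0.8, 0.4]
opening: 0.0853
grasp_force: 0.0
```

```bash
python3 snap.py wrist w8.png 0 0 640 400
```

```text
28.2 [ 0.5521 -0.0526  0.0251] [ 0.3 -0.8  0.4] 0.08533852743758795
```

View pics/w8.png

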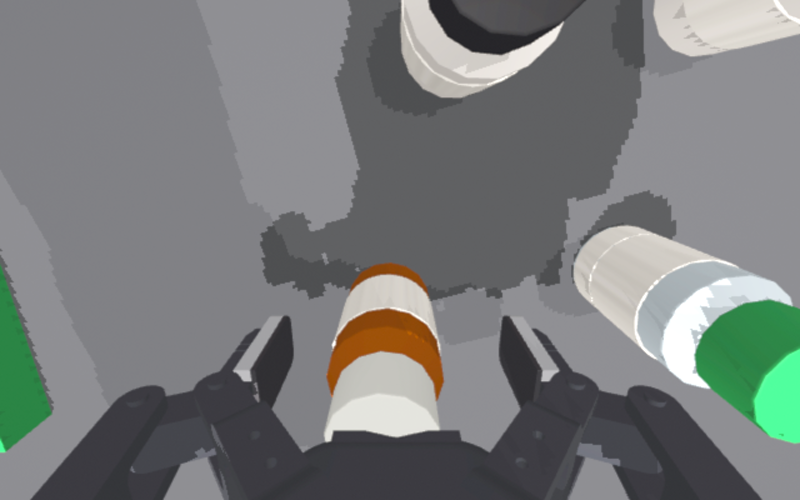

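The amber bottle is between the pads (326–443 against 292–500). Next I close, lift and carry it.

>>> step_arm --targets '[[0.3,[0,0,0],[0,0,0]],[0.3,[0,0,0],[0,0,0]],[0.3,[0,0,0],[0,0,0]],[0.3,[0,0,0],[0,0,0]],[0.3,[0,0,0],[0,0,0]],[0.3,[0,0,0],[0,0,0]],[0.3,[0,0,0],[0,0,0]],[0.3,[0,0,0],[0,0,0]]]'

```text
time: 29.05
ee_pos: [0.5535, -0.0536, 0.0273]
tcp_rot: [180.0, 0.1, 165.7]
wrist_force: [-0.8, -0.8, 6.9]
opening: 0.04
grasp_force: 40.5
```

>>> step_arm --targets '[[0.3,[0,0,8],[0,0,0]],[0.3,[0,0,22],[0,0,0]],[0.3,[0,0,42],[0,0,0]],[0.3,[0,0,62],[0,0,0]],[0.3,[0,0,82],[0,0,0]],[0.3,[0,0,102],[0,0,0]],[0.3,[0,0,116],[0,0,0]],[0.3,[0,0,124],[0,0,0]]]'

```text
time: 29.85
ee_pos: [0.5534, -0.0534, 0.1521]
tcp_rot: [180.0, 0.1, 165.7]
wrist_force: [0.1, -0.4, -2.3]
opening: 0.0401
grasp_force: 40.5
```

>>> step_arm --targets '[[0.3,[-1,-8,0],[0,0,0]],[0.3,[-2,-22,0],[0,0,0]],[0.3,[-4,-40,0],[0,0,0]],[0.3,[-6,-58,0],[0,0,0]],[0.3,[-7,-76,0],[0,0,0]],[0.3,[-9,-94,0],[0,0,0]],[0.3,[-11,-112,0],[0,0,0]],[0.3,[-12,-130,0],[0,0,0]]]'

```text
time: 30.65
ee_pos: [0.5399, -0.1851, 0.1489]
tcp_rot: [-180.0, -0.1, 165.6]
wrist_force: [-0.0, 0.6, -2.7]
opening: 0.04
grasp_force: 40.6
```

>>> step_arm --targets '[[0.3,[-2,-18,0],[0,0,0]],[0.3,[-3,-36,0],[0,0,0]],[0.3,[-5,-54,0],[0,0,0]],[0.3,[-7,-70,0],[0,0,0]],[0.3,[-8,-84,0],[0,0,0]],[0.3,[-9,-94,0],[0,0,0]],[0.3,[-10,-100,0],[0,0,0]],[0.3,[-10,-101.5,0],[0,0,0]]]'

```text
time: 31.45
ee_pos: [0.5309, -0.2853, 0.1502]
tcp_rot: [180.0, -0.0, 165.7]
wrist_force: [-0.5, -0.1, -1.5]
opening: 0.0402
grasp_force: 40.6
```

>>> step_arm --targets '[[0.3,[0,0,-6],[0,0,0]],[0.3,[0,0,-20],[0,0,0]],[0.3,[0,0,-38],[0,0,0]],[0.3,[0,0,-56],[0,0,0]],[0.3,[0,0,-74],[0,0,0]],[0.3,[0,0,-84],[0,0,0]],[0.3,[0,0,-90],[0,0,0]],[0.3,[0,0,-90],[0,0,0]]]'

```text
time: 32.25
ee_pos: [0.5306, -0.2844, 0.0594]
tcp_rot: [180.0, -0.1, 165.7]
wrist_force: [-0.5, -0.6, -2.0]
opening: 0.04
grasp_force: 40.6
```

```bash
python3 snap.py wrist w9.png 0 0 640 400
```

```text
32.25 [ 0.5306 -0.2844  0.0594] [-0.5 -0.6 -2. ] 0.03995002238040176
```

View pics/w9.png

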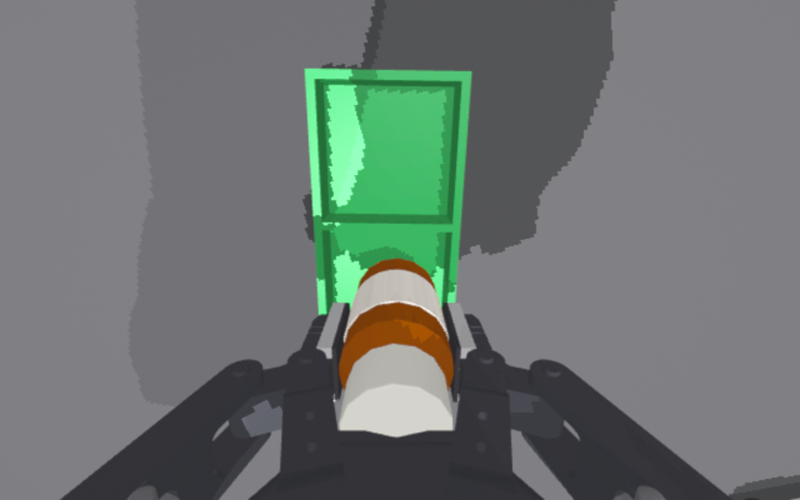

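The tray is about 4–5 mm to the left of the bottle (mid column 387 against 396). I'll shift 4 mm towards −y while lowering, then release.

>>> step_arm --targets '[[0.3,[-1,-4,-5],[0,0,0]],[0.3,[-1,-4,-13],[0,0,0]],[0.3,[-1,-4,-21],[0,0,0]],[0.3,[-1,-4,-26],[0,0,0]],[0.3,[-1,-4,-28],[0,0,0]],[0.3,[-1,-4,-29],[0,0,0]],[0.3,[-1,-4,-29.5],[0,0,0]],[0.3,[-1,-4,-29.5],[0,0,0]]]'

```text
time: 33.1
ee_pos: [0.5301, -0.2889, 0.0313]
tcp_rot: [-180.0, 0.0, 165.7]
wrist_force: [-2.4, 1.3, 2.3]
opening: 0.0401
grasp_force: 40.8
```

>>> step_arm --targets '[[0.3,[0,0,0],[0,0,0]],[0.52,[0,0,0],[0,0,0]],[0.6,[0,0,0],[0,0,0]],[0.7,[0,0,0],[0,0,0]],[0.7,[0,0,0],[0,0,0]],[0.7,[0,0,0],[0,0,0]],[0.7,[0,0,0],[0,0,0]]]'

```text
time: 33.8
ee_pos: [0.53, -0.2889, 0.0307]
tcp_rot: [180.0, -0.0, 165.7]
wrist_force: [-0.7, 0.2, -0.1]
opening: 0.0598
grasp_force: 0.0
```

>>> step_arm --targets '[[0.7,[0,0,8],[0,0,0]],[0.7,[0,0,24],[0,0,0]],[0.7,[0,0,48],[0,0,0]],[0.7,[0,0,75],[0,0,0]],[0.7,[0,0,100],[0,0,0]],[0.7,[0,0,118],[0,0,0]],[0.7,[0,0,127],[0,0,0]],[0.7,[0,0,129.5],[0,0,0]]]'

```text
time: 34.6
ee_pos: [0.5304, -0.289, 0.1615]
tcp_rot: [-180.0, 0.1, 165.7]
wrist_force: [-0.2, 0.0, 0.3]
opening: 0.0601
grasp_force: 0.0
```

>>> step_arm --targets '[[1,[-2,10,0],[0,0,0]],[1,[-6,32,0],[0,0,0]],[1,[-12,62,0],[0,0,0]],[1,[-18,92,0],[0,0,0]],[1,[-23,122,0],[0,0,0]],[1,[-29,152,0],[0,0,0]],[1,[-35,182,0],[0,0,0]],[1,[-40,212,0],[0,0,0]]]'

```text
time: 35.4
ee_pos: [0.4887, -0.0751, 0.159]
tcp_rot: [-180.0, -0.1, 165.7]
wrist_force: [-0.1, -0.5, -0.3]
opening: 0.0858
grasp_force: 0.0
```

>>> step_arm --targets '[[1,[-6,30,0],[0,0,0]],[1,[-11,60,0],[0,0,0]],[1,[-17,90,0],[0,0,0]],[1,[-22,118,0],[0,0,0]],[1,[-27,144,0],[0,0,0]],[1,[-32,164,0],[0,0,0]],[1,[-34,176,0],[0,0,0]],[1,[-35,180,0],[0,0,0]]]'

```text
time: 36.2
ee_pos: [0.4542, 0.1041, 0.1595]
tcp_rot: [-180.0, -0.1, 165.8]
wrist_force: [0.4, 0.4, -1.0]
opening: 0.0858
grasp_force: 0.0
```

>>> step_arm --targets '[[1,[0,0,-10],[0,0,0]],[1,[0,0,-30],[0,0,0]],[1,[0,0,-56],[0,0,0]],[1,[0,0,-82],[0,0,0]],[1,[0,0,-106],[0,0,0]],[1,[0,0,-124],[0,0,0]],[1,[0,0,-133],[0,0,0]],[1,[0,0,-135],[0,0,0]]]'

```text
time: 37.0
ee_pos: [0.4543, 0.1023, 0.0239]
tcp_rot: [-179.9, -0.1, 165.6]
wrist_force: [-0.6, 0.3, 0.7]
opening: 0.0858
grasp_force: 0.0
```

```bash
python3 snap.py wrist w10.png 0 0 640 400
```

```text
37.0 [0.4543 0.1023 0.0239] [-0.6  0.3  0.7] 0.08582297834507417
```

View pics/w10.png

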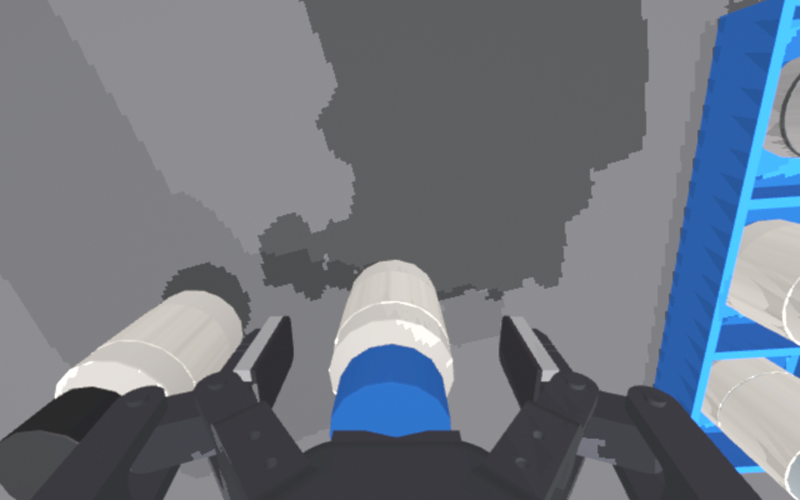

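The blue-capped bottle is centred (330–453 against 292–500). I have used all the views, so the last checks will be numeric.

>>> step_arm --targets '[[0.3,[0,0,0],[0,0,0]],[0.3,[0,0,0],[0,0,0]],[0.3,[0,0,0],[0,0,0]],[0.3,[0,0,0],[0,0,0]],[0.3,[0,0,0],[0,0,0]],[0.3,[0,0,0],[0,0,0]],[0.3,[0,0,0],[0,0,0]],[0.3,[0,0,0],[0,0,0]]]'

```text
time: 37.85
ee_pos: [0.4555, 0.1032, 0.0263]
tcp_rot: [180.0, 0.1, 165.7]
wrist_force: [-0.5, -1.1, 6.5]
opening: 0.0431
grasp_force: 40.6
```

>>> step_arm --targets '[[0.3,[0,0,8],[0,0,0]],[0.3,[0,0,22],[0,0,0]],[0.3,[0,0,42],[0,0,0]],[0.3,[0,0,62],[0,0,0]],[0.3,[0,0,82],[0,0,0]],[0.3,[0,0,102],[0,0,0]],[0.3,[0,0,117],[0,0,0]],[0.3,[0,0,125],[0,0,0]]]'

```text
time: 38.65
ee_pos: [0.4554, 0.1033, 0.1523]
tcp_rot: [179.9, 0.1, 165.7]
wrist_force: [-0.5, 0.1, -1.7]
opening: 0.0427
grasp_force: 40.8
```

>>> step_arm --targets '[[0.3,[0,-8,0],[0,0,0]],[0.3,[0,-26,0],[0,0,0]],[0.3,[1,-52,0],[0,0,0]],[0.3,[1,-80,0],[0,0,0]],[0.3,[2,-108,0],[0,0,0]],[0.3,[2,-136,0],[0,0,0]],[0.3,[3,-164,0],[0,0,0]],[0.3,[3,-192,0],[0,0,0]]]'

```text
time: 39.45
ee_pos: [0.4573, -0.0904, 0.1492]
tcp_rot: [-180.0, -0.1, 165.7]
wrist_force: [0.8, 0.6, -1.0]
opening: 0.0429
grasp_force: 40.9
```

>>> step_arm --targets '[[0.3,[1,-28,0],[0,0,0]],[0.3,[1,-56,0],[0,0,0]],[0.3,[2,-84,0],[0,0,0]],[0.3,[2,-112,0],[0,0,0]],[0.3,[3,-140,0],[0,0,0]],[0.3,[3,-162,0],[0,0,0]],[0.3,[4,-177,0],[0,0,0]],[0.3,[4,-182,0],[0,0,0]]]'

```text
time: 40.25
ee_pos: [0.4614, -0.272, 0.1493]
tcp_rot: [180.0, -0.1, 165.6]
wrist_force: [-0.7, 0.3, -0.9]
opening: 0.0428
grasp_force: 40.9
```

>>> step_arm --targets '[[0.3,[0,0,-6],[0,0,0]],[0.3,[0,0,-20],[0,0,0]],[0.3,[0,0,-38],[0,0,0]],[0.3,[0,0,-56],[0,0,0]],[0.3,[0,0,-74],[0,0,0]],[0.3,[0,0,-84],[0,0,0]],[0.3,[0,0,-90],[0,0,0]],[0.3,[0,0,-90],[0,0,0]]]'

```text
time: 41.05
ee_pos: [0.4617, -0.2702, 0.0595]
tcp_rot: [180.0, -0.1, 165.7]
wrist_force: [-1.2, 0.4, -1.0]
opening: 0.043
grasp_force: 40.9
```

```bash
python3 - <<'E'
from workcell import bot
import numpy as np
o=bot.get_obs();print(o['time'],o['ee_pos'].round(4),o['wrist_force'].round(1))
p,d=bot.camera("wrist"); p=p.astype(int)
g=(p[...,1]>p[...,0]*1.6)&(p[...,1]>p[...,2]*1.3)
for r in range(160,270,10):
    c=np.where(g[r,150:480])[0]+150
    if len(c): print(r,c.min(),c.max(),[(c.min()+c.max())/2])
E
```

```text
41.05 [ 0.4617 -0.2702  0.0595] [-1.2  0.4 -1. ]
170 264 325 [np.float64(294.5)]
180 258 374 [np.float64(316.0)]
190 258 374 [np.float64(316.0)]
200 259 373 [np.float64(316.0)]
210 260 372 [np.float64(316.0)]
220 260 371 [np.float64(315.5)]
230 260 370 [np.float64(315.0)]
240 261 370 [np.float64(315.5)]
```

The tray's mid column is 316, against 317 for the gripper, so it is centred. I'll lower and release.

>>> step_arm --targets '[[0.3,[0,0,-8],[0,0,0]],[0.3,[0,0,-16],[0,0,0]],[0.3,[0,0,-23],[0,0,0]],[0.3,[0,0,-27],[0,0,0]],[0.3,[0,0,-29],[0,0,0]],[0.3,[0,0,-30],[0,0,0]],[0.3,[0,0,-30.5],[0,0,0]],[0.3,[0,0,-30.5],[0,0,0]]]'

```text
time: 41.9
ee_pos: [0.4621, -0.2709, 0.0303]
tcp_rot: [-180.0, 0.0, 165.7]
wrist_force: [-3.1, 1.2, 3.2]
opening: 0.0431
grasp_force: 41.1
```

>>> step_arm --targets '[[0.3,[0,0,0],[0,0,0]],[0.54,[0,0,0],[0,0,0]],[0.62,[0,0,0],[0,0,0]],[0.7,[0,0,0],[0,0,0]],[0.7,[0,0,0],[0,0,0]],[0.7,[0,0,0],[0,0,0]],[0.7,[0,0,0],[0,0,0]]]'

```text
time: 42.6
ee_pos: [0.462, -0.2709, 0.0298]
tcp_rot: [180.0, 0.0, 165.7]
wrist_force: [-0.4, -0.1, 0.2]
opening: 0.0597
grasp_force: 0.0
```

>>> step_arm --targets '[[0.7,[0,0,8],[0,0,0]],[0.7,[0,0,24],[0,0,0]],[0.7,[0,0,48],[0,0,0]],[0.7,[0,0,75],[0,0,0]],[0.7,[0,0,105],[0,0,0]],[0.7,[0,0,135],[0,0,0]],[0.7,[0,0,160],[0,0,0]],[0.7,[0,0,170],[0,0,0]]]'

```text
time: 43.4
ee_pos: [0.4626, -0.2712, 0.203]
tcp_rot: [-179.9, 0.2, 165.7]
wrist_force: [0.5, 1.0, -0.0]
opening: 0.06
grasp_force: 0.0
```

>>> step_arm --targets '[[0.7,[-15,20,0],[0,0,0]],[0.7,[-30,50,0],[0,0,0]],[0.7,[-50,80,0],[0,0,0]],[0.7,[-70,110,0],[0,0,0]],[0.7,[-85,140,0],[0,0,0]],[0.7,[-95,170,0],[0,0,0]],[0.7,[-100,190,0],[0,0,0]],[0.7,[-100,200,0],[0,0,0]]]'

```text
time: 44.2
ee_pos: [0.3614, -0.0697, 0.1997]
tcp_rot: [180.0, 0.0, 165.8]
wrist_force: [-0.8, -1.1, 0.0]
opening: 0.0596
grasp_force: 0.0
```

```bash
python3 - <<'E'
from workcell import bot
import numpy as np,cv2
o=bot.get_obs();print(o['time'],o['ee_pos'].round(3))
p,d=bot.camera("top");c=bot.camera_params("top")
v,u=np.mgrid[:400,:640]
X=np.stack([u,v,np.ones_like(u)],-1)@np.linalg.inv(c["K"]).T*d[...,None]
X=(X-c["t"])@c["R"]
z=X[...,2]
m=((z>.06)&(z<.11)&(X[...,0]<.72)&(X[...,0]>.38)&(abs(X[...,1])<.35)&(d>0)).astype(np.uint8)
n,l,s,_=cv2.connectedComponentsWithStats(m)
for i in range(1,n):
    if s[i,4]<40: continue
    k=l==i; zt=np.percentile(z[k],90); t=k&(z>zt-.006)
    print(np.round(X[t].mean(0)*1e3,1),"spread z",np.round(z[t].std()*1e3,1),t.sum(),p[t].mean(0).astype(int))
E
```

```text
44.2 [ 0.361 -0.07   0.2  ]
[562.8  57.7  91.9] spread z 1.5 255 [100 184 119]
[547.7 265.5  96.2] spread z 1.5 265 [210  67  64]
[ 530.5 -286.8   93.4] spread z 1.6 256 [221 223 223]
[479.2 275.   74.1] spread z 1.5 525 [221 208  99]
[ 463.1 -269.2   89.4] spread z 1.5 296 [ 74 120 210]
[ 4.463e+02 -1.000e-01  8.580e+01] spread z 1.3 286 [72 72 72]
[409.8 291.1  80. ] spread z 1.4 475 [194 196 195]
```

```bash
python3 -c "
from workcell import bot
print(bot.job_done())"
```

```text
the job is handed in; nothing more can be done
None
```

Both kits are made up and handed in at about 44 s: the final top-camera depth check showed all five items at their pocket positions, with tops about 4 mm above bench height as expected on the pocket floors, and the black- and green-capped spares where they started.

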